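Clear up the cupboard shelf after fitting the hinges

ROBOT

A 6-joint arm with a two-finger parallel gripper is mounted at the origin on the work surface. World frame = base frame: x ahead of the robot, y to its left, z up, the work surface at z = 0. Lengths are in m, angles in degrees, forces in N, time in s.
With the tool pointing down it reaches from about 0.375 to 0.75 m from the base axis. Payload 9 kg.
Tool frame: the origin (TCP) lies where the fingers leave the gripper's body, on its centre line; the fingertips stand 73 mm ahead of it and the grasp point (between the pads) lies 54 mm ahead of it (robot.tip_reach is the distance from the TCP to the fingertips, in m); z points along the fingers, y is the line along which they close (so a half turn about z gives the same grasp; the last joint's range is limited). The gripper opens to 85 mm and grips with 20 to 120 N. Pads are 22 mm wide; open, the fingers measure 114 mm over their backs; the gripper's body (76 mm by 85 mm) begins 54 mm behind the grasp point. The pads swing forward as they close: fully open they stand 13 mm farther back than shut.
Start: joints at [-84.265, 5.964, 5.575, 89.605, 0, 77.527], TCP at [0.187, -0.57, 0.304] pointing down, gripper open.
Joint ranges: [-171.21, 171.21], [-48.23, 106.86], [-62.78, 66.21], [-105.2, 120.99], [-86.42, 89.51], [-180, 180]. Speed limits (degrees/s): [127.2, 127.2, 147.25, 180, 180, 180].

INTERFACE

Orientations are given as [roll, pitch, yaw] about the fixed x, y, z axes, in that order (R = Rz(yaw) Ry(pitch) Rx(roll)).
In Python, from plant import robot gives the robot as it stands. Calls block until the motion is done:
- robot.move_pose(position, orientation): joint-space move of the TCP to a pose.
- robot.line_to(position, vel=0.15, rotation=None, guard=None): straight line of the TCP; rotation=None keeps the orientation; vel is the mean speed in m/s. With guard (N) it stops when the force on the tool has changed by that much, and returns True; else False.
- robot.goto_joints(angles): joint-space move.
- robot.set_gripper(opening): finger opening in m; the grip force is fixed at half the most; returns when the fingers have stopped.
- robot.pause(seconds).
- robot.ik(position, orientation): joint angles nearest the present ones, or None.
- robot.observe(): the state.
- robot.grab_frame(name): name is "scene" or "top"; returns the picture (420x560x3 uint8, blue, green, red); there is no depth.
- robot.get_calibration(name): a dict with "vertical_fov" (degrees; the focal length in pixels is half the picture's height over the tangent of half this angle, whatever the lens; pixels are square), "cx", "cy" (the principal point, pixels), "rvec" (rotation vector, rad) and "tvec" (3), from world to camera coordinates, as OpenCV has them. Camera axes: x right, y down, z forward; pixel columns grow to the right and rows downward; lengths in m; the calibration is good to about 2 mm. A picture is of the moment at which its call begins. get_calibration takes no time and is no camera call.
A pose or a line that the arm cannot do raises robot.IKError and nothing moves.
- robot.job_done(): hands the job in; it is judged then, once.
The state is a dict: "time": time; "q": joint angles; "qvel": joint speeds; "joint_torque": joint torques, N m; "tool_pos": TCP position; "tcp_rot": TCP orientation; "ft_force": force on the tool from outside, world axes, zero at the start; "torque": the same for the moment, N m; "gripper_width": finger opening in m; "gripper_force": force on a finger pad.
Only numpy, scipy, OpenCV 4.12 (cv2) and the standard library are available. Lean on these libraries where they do the work, as an engineer would, in place of code of your own. Each camera call takes 0.05 s, during which the arm holds its last target. There are 200 camera calls.

TASK

Clear up the cupboard shelf: put every timber offcut and crumpled paper lump lying on it into the steel pedal bin, and put the blue hinge box and the black charger into the open drawer, then slide the drawer fully shut. The number of scraps varies; leave the jar, hand brush and dustpan where they are.

Things in the scene. Friction and masses are not known exactly. Their poses are not given: they have to be found in the camera images.
- bin: Round brushed-steel pedal bin, fixed, its lid locked wide open: outside diameter 200 mm, height 200 mm, wall 5 mm, open mouth 190 mm wide. Origin at the centre of its underside on the shelf. The lid (206 mm disc) stands up behind the mouth on the bin's own -y side, leaning outwards, to 400 mm above the shelf.
- bin_in (a point): Centre of the bin's inner floor, 8 mm above the shelf.
- bin_rim (a point): Centre of the bin's open mouth, at rim height, 200 mm above the shelf.
- cab_front (a point): Middle of the bottom front edge of a low grey one-drawer cabinet fixed on the shelf, 280 mm wide, 100 mm tall, running 245 mm back from here; its axes are the cabinet's: -x points out of the front, the way the drawer opens, z up. Drawer front of pale wood.
- drawer (a joint): How far the drawer is open, m: 0 fully shut, 0.18 fully out. It starts 0.14 to 0.17 open and slides with about 1 N of friction plus a little damping (4 N per m/s); it does not close by itself.
- drawer_floor (a point): Point on the drawer's inner floor, midway across and 7 mm behind the inside of its front wall (moves with the drawer; same axes as the cabinet), 22 mm above the shelf. The tray inside is 215 mm along x (from x = -7 mm to 208 mm here), 238 mm along y, 56 mm deep; the drawer front's top is 66 mm above this point. With the drawer open by q mm, the tray is open to the sky from x = -7 mm to q - 13 mm.
- drawer_handle (a point): Middle of the drawer's steel bar handle (11 mm bar, 120 mm long, level, along the cabinet's y), 35 mm in front of the drawer front and about 62 mm above the shelf; moves with the drawer.
- hinge_box: To be kept: blue plastic box of spare hinges with a white panel on top and a white catch, 95 x 50 x 28 mm (its x, y, z), about 0.2 kg. Origin at the centre of its underside, z up.
- charger: To be kept: black battery charger block with a grey panel and a green and a red light on top, 90 x 55 x 36 mm (its x, y, z), about 0.3 kg. Origin at the centre of its underside, z up.
- offcut_a: Debris: a rectangular offcut of pale pine batten, 95 x 45 x 25 mm (its x, y, z), with darker sawn ends. Origin at the centre of its underside as it starts, z up. Lies on the shelf; may be absent.
- offcut_b: Debris: a rectangular offcut of pale pine batten, 80 x 38 x 30 mm (its x, y, z), with darker sawn ends. Origin at the centre of its underside as it starts, z up. Lies on the shelf; may be absent.
- offcut_c: Debris: a rectangular offcut of pale pine batten, 110 x 34 x 22 mm (its x, y, z), with darker sawn ends. Origin at the centre of its underside as it starts, z up. Lies on the shelf; may be absent.
- paper_a: Debris: a stiff crumpled lump of brown packing paper, about 60 x 50 x 46 mm (its x, y, z; it behaves as a block of that size and does not roll), 30 g. Origin at the centre of its underside as it starts, z up. May be absent.
- paper_b: Debris: a stiff crumpled lump of brown packing paper, about 60 x 50 x 46 mm (its x, y, z; it behaves as a block of that size and does not roll), 30 g. Origin at the centre of its underside as it starts, z up. May be absent.
- jar: Bystander: closed glass jar with a steel cap, 84 mm diameter, 120 mm tall, upright. Origin at the centre of its underside.
- brush: Bystander: orange hand brush with black bristles lying on the shelf, about 250 x 34 x 53 mm, handle towards its -x. Origin on its underside between handle and bristles.
- dustpan: Bystander: grey plastic dustpan, pan 200 x 200 x 52 mm, with an 85 mm handle towards its +x. Origin at the middle of the pan's open front edge.
There are look-alikes about, which are no part of the job. Leave any pink or turquoise look-alike of the offcut_a alone. Leave any orange look-alike of the offcut_b alone.

How it is judged:
By the outcome, as a careful person would: the job done as asked, in the order asked, and still so for the second after the job is handed in, with the robot touching nothing.
Of offcut_a, offcut_b, offcut_c, paper_a, paper_b only 3 to 5 are there at a start; the rules pass over those that are not, and their reading is None.
At some moment in a run one of offcut_a, offcut_b, offcut_c, paper_a, paper_b may be knocked a few centimetres aside while the robot is not near it.
Once in a run the grip may slacken for a moment while it holds something.
It also fails if it takes over 210 s, if anything falls off the work surface, if the arm or the gripper's body presses on something with over 40 N, if the wrist force passes 120 N, or if a joint passes its speed limit or range.

## Working session

There is one attempt and no reset: what is moved stays moved. The work goes in short steps, each a Python script; the robot and the scene stay as the last script left them, time stands still between calls to the robot, and variables do not carry over. Pictures are saved under pics/ and viewed, at most 14 in all, crops included, and the job is handed in when it is done.

```bash
ls; mkdir -p pics; python3 - <<'E'
from plant import robot
import cv2
for n in("scene","top"):
    cv2.imwrite(f"pics/{n}0.png",robot.grab_frame(n)); print(n,robot.get_calibration(n))
E
```

```text
pics
scene {'vertical_fov': 53.18883247095292, 'cx': 286.07240142449893, 'cy': 207.73488362967785, 'rvec': array([ 0.81653226,  2.46350236, -1.22468267]), 'tvec': array([ 0.40078215, -0.13021631,  1.5989119 ])}
top {'vertical_fov': 56.56642649872449, 'cx': 279.52189908817616, 'cy': 209.45500562574423, 'rvec': array([ 2.17022618, -2.22333864,  0.07683892]), 'tvec': array([0.09544812, 0.56008564, 1.13747642])}
```

```bash
python3 -c "
import cv2
for n in('scene','top'):
    cv2.imwrite(f'pics/{n}0b.png',cv2.resize(cv2.imread(f'pics/{n}0.png'),(800,600),interpolation=cv2.INTER_CUBIC))"
```

```text
(no output)
```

View pics/top0b.png

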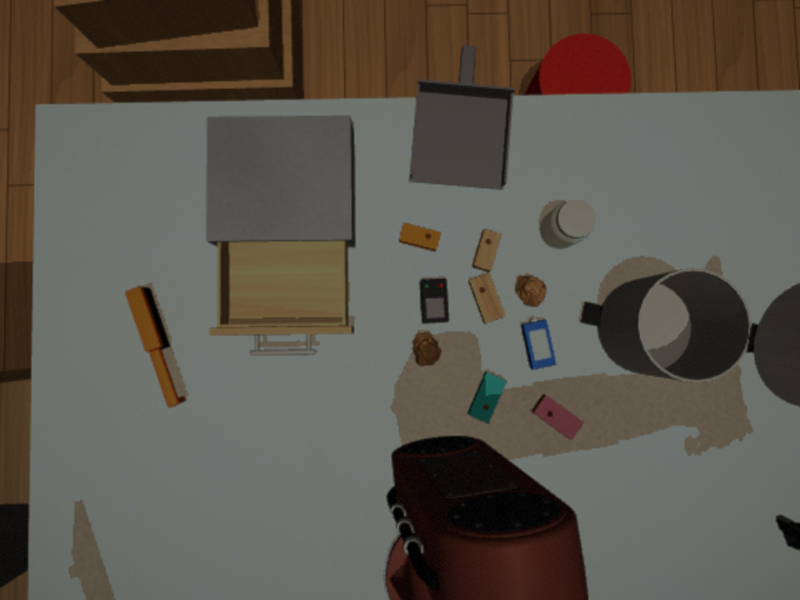

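View pics/scene0b.png

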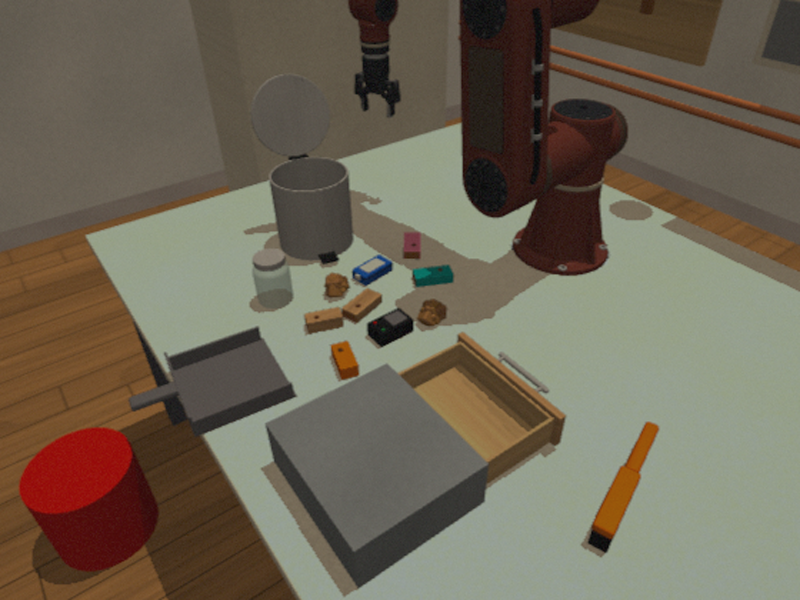

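The top view (800-wide) shows two pine offcuts at (487,249) and (487,297), and two paper lumps at (531,290) and (427,348). The hinge box is at (538,343), the charger at (434,300), the drawer tray around (283,283) and the bin mouth around (693,325). Look-alikes are orange (420,236), turquoise (487,397) and pink (557,417). The scene view confirms the same set.

```bash
cat > h.py <<'E'
import numpy as np, cv2
from plant import robot
def cam(n):
    c=robot.get_calibration(n); f=210/np.tan(np.radians(c["vertical_fov"])/2)
    return cv2.Rodrigues(c["rvec"])[0],np.array(c["tvec"]).ravel(),f,c["cx"],c["cy"]
def cast(n,px,z):
    R,t,f,cx,cy=cam(n); px=np.atleast_2d(px).astype(float)
    d=np.c_[(px[:,0]-cx)/f,(px[:,1]-cy)/f,np.ones(len(px))]@R; o=-R.T@t
    return (o+d*((z-o[2])/d[:,2])[:,None])[:,:2]
def comps(img,amin=60):
    "coloured or black components in the top picture: (centroid px, hue, sat, val, contour)"
    hsv=cv2.cvtColor(img,cv2.COLOR_BGR2HSV); H,S,V=cv2.split(hsv)
    m=(((S>95)&(V>35))|(V<48)).astype(np.uint8)
    n,l,st,ce=cv2.connectedComponentsWithStats(m,connectivity=4); out=[]
    for i in range(1,n):
        if amin<st[i,4]<2500:
            k=l==i; c=max(cv2.findContours(k.astype(np.uint8),cv2.RETR_EXTERNAL,cv2.CHAIN_APPROX_NONE)[0],key=len)[:,0]
            out.append((ce[i],*[int(np.median(a[k])) for a in(H,S,V)],c))
    return out
def rect(c,z):
    "centre, long side, short side, yaw of long side (deg) of a contour cast at height z"
    p=cast("top",c,z); (x,y),(w,h),a=cv2.minAreaRect((p*1000).astype(np.float32))
    if w<h: w,h,a=h,w,a+90
    return x/1000,y/1000,w,h,(a+90)%180-90
E
python3 - <<'E'
from h import *
img=cv2.imread("pics/top0.png")
R,t,*_=cam("top");print("cam",-R.T@t)
for ce,h,s,v,c in comps(img):
    print(ce.round()/0.7//1,h,s,v,len(c),np.round(rect(c,.025),3))
hsv=cv2.cvtColor(img,cv2.COLOR_BGR2HSV)
for u,v in[(487,249),(487,297),(531,290),(427,348),(440,290),(440,200),(440,365),(300,250)]: print(u,v,hsv[int(v*.7),int(u*.7)])
# drawer: front board top edges, handle ends, cab corners, bin rim
f=lambda u,v,z:cast("top",[u*.7,v*.7],z)[0].round(3)
print("front",f(211,331,.088),f(353,331,.088),"cab",f(207,240,.1),f(352,241,.1),f(207,117,.1),f(351,117,.1))
print("handle",f(252,352,.062),f(315,352,.062),"rim",[f(*p,.2) for p in((639,325),(748,325),(694,270),(694,380))])
E
```

```text
cam [0.49461172 0.09553638 1.16742919]
[418. 235.] 17 203 111 74 [6.9100e-01 3.8000e-02 8.0271e+01 4.0471e+01 7.4539e+01]
[485. 250.] 17 125 111 72 [  0.66   -0.1    81.441  38.122 -18.837]
[485. 297.] 16 128 111 83 [ 0.561 -0.097 95.173 45.136 18.172]
[622. 324.] 17 43 33 220 [  0.498  -0.378 208.472 173.863  -1.399]
[530. 290.] 14 158 82 59 [ 0.574 -0.188 59.129 59.011 88.626]
[432. 297.] 18 27 25 91 [5.5900e-01 1.2000e-02 8.8489e+01 5.4351e+01 1.6750e+00]
[152. 338.] 16 204 109 193 [  0.48    0.579 253.648  50.923  19.223]
[537. 344.] 108 177 104 92 [ 0.463 -0.2   93.674 52.33  10.025]
[425. 348.] 14 165 61 60 [ 4.5900e-01  2.9000e-02  6.3991e+01  5.5490e+01 -1.4370e+00]
[485. 397.] 86 186 62 84 [ 3.5900e-01 -9.1000e-02  9.3202e+01  4.7252e+01 -2.5199e+01]
[557. 415.] 176 124 95 77 [  0.316  -0.232 100.224  43.945  52.353]
[790. 531.] 60 55 7 61 [ 0.073 -0.689 63.62  46.486 -3.836]
487 249 [ 18 124 113]
487 297 [ 16 132 112]
531 290 [ 14 157  83]
427 348 [ 14 156  62]
440 290 [15 43 24]
440 200 [ 51  21 119]
440 365 [ 20  59 103]
300 250 [ 20 112 112]
front [0.505 0.447] [0.499 0.174] cab [0.68 0.45] [0.672 0.171] [0.922 0.449] [0.916 0.169]
handle [0.462 0.375] [0.459 0.251] rim [array([ 0.497, -0.332]), array([ 0.492, -0.523]), array([ 0.59 , -0.434]), array([ 0.399, -0.423])]
```

```bash
cat >> h.py <<'E'
BIN=(0.495,-0.428); UP=0.335
def scraps(img):
    out=[]
    for ce,h,s,v,c in comps(img):
        k="wood" if 13<=h<=21 and 100<s<155 and v>92 else "paper" if 11<=h<=19 and s>135 and v<95 else "box" if 100<h<115 else "charger" if v<48 else None
        r=rect(c,{"paper":.03,"charger":.034}.get(k,.027))
        if k and .3<r[0]<.8 and -.3<r[1]<.13 and 45<r[2]<125: out.append((k,*r))
    return out
def yawfor(pos,yaw):
    q=[(robot.ik(pos,[180,0,y]),y) for y in(yaw,yaw+180,yaw-180)]
    return min((a for a in q if a[0] is not None),key=lambda a:abs(a[0][5]))[1]
def pick(x,y,yaw,w,zt=.076):
    yw=yawfor([x,y,UP],yaw)
    robot.move_pose([x,y,UP],[180,0,yw]); robot.set_gripper(min(.085,w+.022))
    robot.line_to([x,y,.15],.3); hit=robot.line_to([x,y,zt],.1,guard=12)
    robot.set_gripper(0); robot.line_to([x,y,UP],.2)
    o=robot.observe(); print("picked",hit,"w",round(o["gripper_width"],4),"t",round(o["time"],1)); return o["gripper_width"]>w-.015
def to_bin():
    robot.line_to([*BIN,UP],.3); robot.line_to([*BIN,.24],.2)
    w=robot.observe()["gripper_width"]; robot.set_gripper(.08); robot.line_to([*BIN,UP],.25)
    print("released at w",round(w,4))
E
python3 - <<'E'
from h import *
print(robot.observe()["tcp_rot"])
for p in([.125,-.40,.36],[.40,0,.36],[.66,-.1,UP],[*BIN,UP],[.575,.313,UP]): print(p,robot.ik(p,[180,0,0]) is not None)
robot.move_pose([.125,-.40,.36],[180,0,0]); robot.move_pose([.40,-.1,.36],[180,0,0])
im=robot.grab_frame("top"); S=scraps(im)
for s in S: print(s[0],np.round(s[1:],3))
a=max((s for s in S if s[0]=="wood"),key=lambda s:s[3])
if pick(a[1],a[2],a[5],.045): to_bin()
im=robot.grab_frame("top"); cv2.imwrite("pics/t1.png",im); cv2.imwrite("pics/t1b.png",cv2.resize(im,(800,600)))
for s in scraps(im): print(s[0],np.round(s[1:],3))
E
```

```text
[-1.79933353e+02 -1.61783300e-02  1.82066843e+01]
[0.125, -0.4, 0.36] True
[0.4, 0, 0.36] True
[0.66, -0.1, 0.335] True
[0.495, -0.428, 0.335] True
[0.575, 0.313, 0.335] True
wood [  0.659  -0.099  82.618  38.707 -17.121]
paper [ 0.561 -0.096 95.135 46.716 18.418]
paper [ 0.574 -0.186 58.834 58.761 -2.109]
charger [5.5800e-01 1.2000e-02 8.7790e+01 5.3129e+01 1.6450e+00]
box [ 0.463 -0.199 93.62  52.615 10.318]
paper [ 4.6000e-01  2.9000e-02  6.3710e+01  5.5232e+01 -1.4370e+00]
picked False w 0.0366 t 8.5
released at w 0.0373
wood [ 0.561 -0.096 95.006 45.057 18.172]
paper [ 0.573 -0.186 62.49  60.022 73.916]
charger [5.5800e-01 1.3000e-02 8.7792e+01 5.3923e+01 1.6750e+00]
box [ 0.464 -0.198 94.393 53.137 10.319]
paper [ 4.6000e-01  2.9000e-02  6.3710e+01  5.5237e+01 -1.4370e+00]
```

View pics/t1b.png

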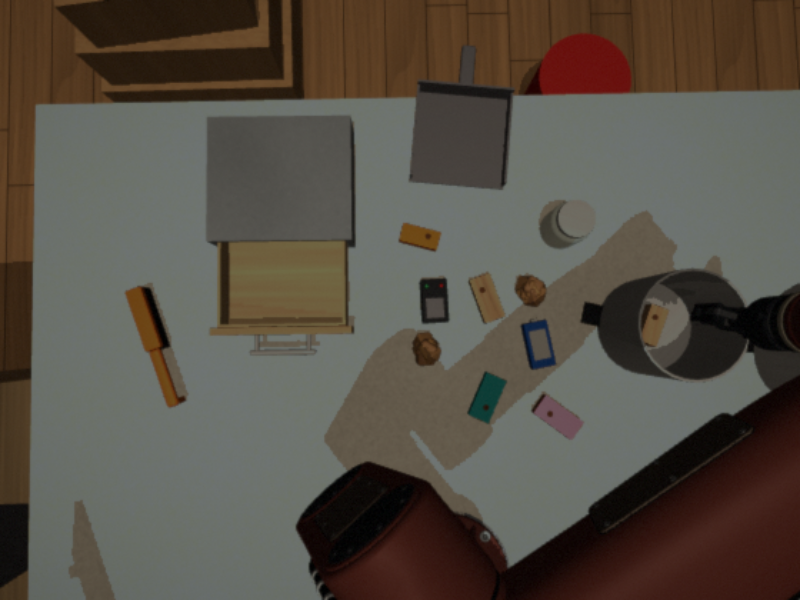

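The first pine piece (offcut_b) lies in the bin, seen at (655,325). Offcut_a (487,297), the two papers (531,290), (427,348), the box and the charger are still in place.

```bash
python3 - <<'E'
from h import *
for i in range(3):
    S=[s for s in scraps(robot.grab_frame("top")) if s[0] in("wood","paper")]
    if not S: break
    s=max(S,key=lambda s:(s[3]>80,s[1]))
    print(s[0],np.round(s[1:],3))
    big=s[3]>75
    ok=pick(s[1],s[2],s[5] if big else 0 ,.045 if big else .063,.076 if big else .08) if big else pick(s[1],s[2],0,.063,.08) or robot.observe()["gripper_width"]>.035
    if ok: to_bin()
    else: break
im=robot.grab_frame("top"); cv2.imwrite("pics/t2b.png",cv2.resize(im,(800,600)))
for s in scraps(im): print(s[0],np.round(s[1:],3))
E
```

```text
wood [ 0.561 -0.096 95.006 44.805 18.172]
picked False w 0.0437 t 16.6
released at w 0.0437
paper [ 0.576 -0.186 66.004 56.476 43.157]
picked False w 0.0596 t 24.2
released at w 0.0594
paper [ 4.6000e-01  2.9000e-02  6.3710e+01  5.5237e+01 -1.4370e+00]
picked False w 0.0494 t 32.1
released at w 0.0493
charger [5.5800e-01 1.3000e-02 8.7948e+01 5.3923e+01 1.6750e+00]
box [ 0.464 -0.198 94.393 53.137 10.319]
```

View pics/t2b.png

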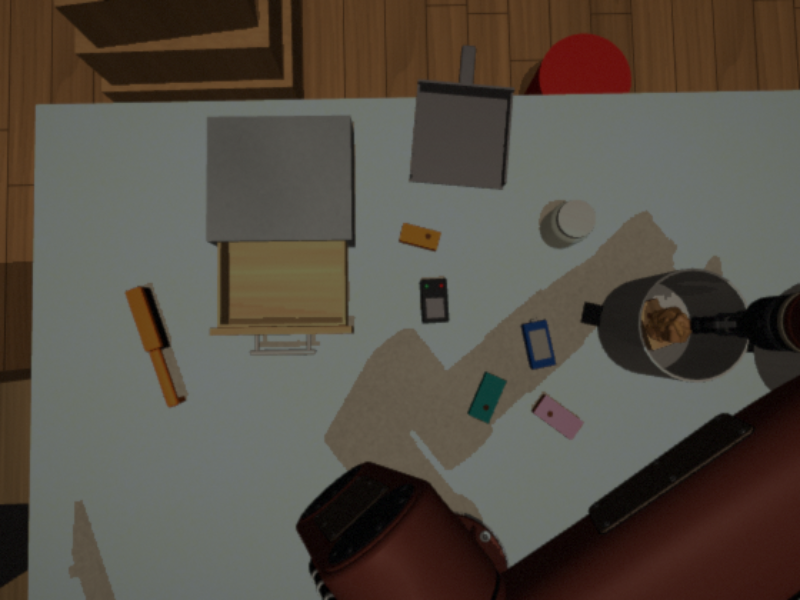

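All four scraps are in the bin (paper and wood at 665,322). The shelf now holds only the box, the charger, the look-alikes and the bystanders. Next is the drawer.

```bash
python3 - <<'E'
from h import *
for k,w,ty in(("charger",.055,.258),("box",.050,.364)):
    s=[s for s in scraps(robot.grab_frame("top")) if s[0]==k][0]; print(k,np.round(s[1:],3))
    if not pick(s[1],s[2],s[5],w,.077): print("FAILED");break
    x=.58; yw=yawfor([x,ty,UP],-1.5)
    robot.move_pose([x,ty,UP],[180,0,yw]); robot.line_to([x,ty,.15],.25)
    w1=robot.observe()["gripper_width"]; hit=robot.line_to([x,ty,.101],.08,guard=10)
    print("at",w1,hit,robot.observe()["tool_pos"]); robot.set_gripper(w+.018); robot.line_to([x,ty,UP],.2)
    robot.move_pose([.42,.0,UP],[180,0,0])
im=robot.grab_frame("top"); cv2.imwrite("pics/t3.png",im); cv2.imwrite("pics/t3b.png",cv2.resize(im[100:340,120:440],(800,600)))
print(robot.observe()["time"])
E
```

```text
charger [5.5800e-01 1.3000e-02 8.7792e+01 5.3923e+01 1.6750e+00]
picked False w 0.0539 t 40.7
at 0.05368274586699545 True [0.5792159  0.25780108 0.10013295]Traceback (most recent call last):
  File "<stdin>", line 3, in <module>
IndexError: list index out of range
```

```bash
python3 - <<'E'
from h import *
robot.move_pose([.36,.25,UP],[180,0,0])
im=robot.grab_frame("top"); cv2.imwrite("pics/t3.png",im); cv2.imwrite("pics/t3b.png",cv2.resize(im,(800,600)))
for c in comps(im): print(c[0].round()/.7//1,c[1:4],np.round(rect(c[4],.027),3))
E
```

```text
[418. 235.] (17, 203, 112) [6.9000e-01 3.8000e-02 8.0131e+01 4.1115e+01 7.4538e+01]
[622. 324.] (17, 43, 33) [  0.498  -0.377 208.107 173.558  -1.399]
[152. 338.] (16, 204, 110) [  0.48    0.578 253.204  50.833  19.223]
[537. 344.] (108, 177, 105) [ 0.463 -0.199 93.51  52.238 10.025]
[487. 397.] (85, 175, 102) [ 3.5900e-01 -9.0000e-02  9.2730e+01  4.7063e+01 -2.5199e+01]
```

View pics/t3b.png

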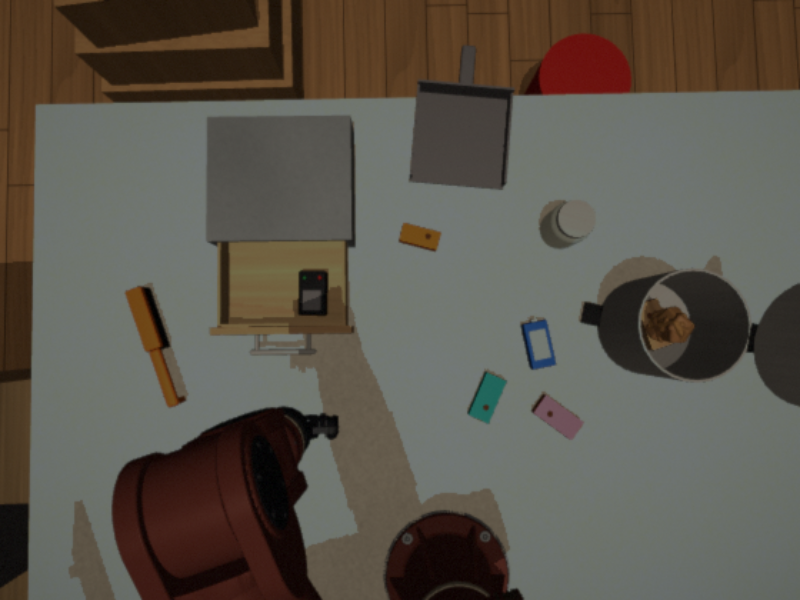

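Charger is in the tray at (313,293) and the drawer is still open. The box is at (538,344).

```bash
python3 - <<'E'
from h import *
w,ty,x=.05,.364,.58
s=[s for s in scraps(robot.grab_frame("top")) if s[0]=="box"][0]; print(np.round(s[1:],3))
robot.move_pose([.42,.0,UP],[180,0,0])
if pick(s[1],s[2],s[5],w,.077):
    yw=yawfor([x,ty,UP],-1.5)
    robot.move_pose([x,ty,UP],[180,0,yw]); robot.line_to([x,ty,.15],.25)
    w1=robot.observe()["gripper_width"]; hit=robot.line_to([x,ty,.101],.08,guard=10)
    print("at",w1,hit,robot.observe()["tool_pos"]); robot.set_gripper(w+.018); robot.line_to([x,ty,UP],.2)
robot.move_pose([.36,.25,UP],[180,0,0]); robot.set_gripper(0)
im=robot.grab_frame("top"); cv2.imwrite("pics/t4.png",im); cv2.imwrite("pics/t4b.png",cv2.resize(im,(800,600)))
print(robot.observe()["time"])
E
```

```text
[ 0.463 -0.199 93.51  52.238 10.025]
picked False w 0.0487 t 63.2
at 0.04865995706660191 True [0.57935666 0.36363836 0.1002678 ]
71.825
```

View pics/t4b.png

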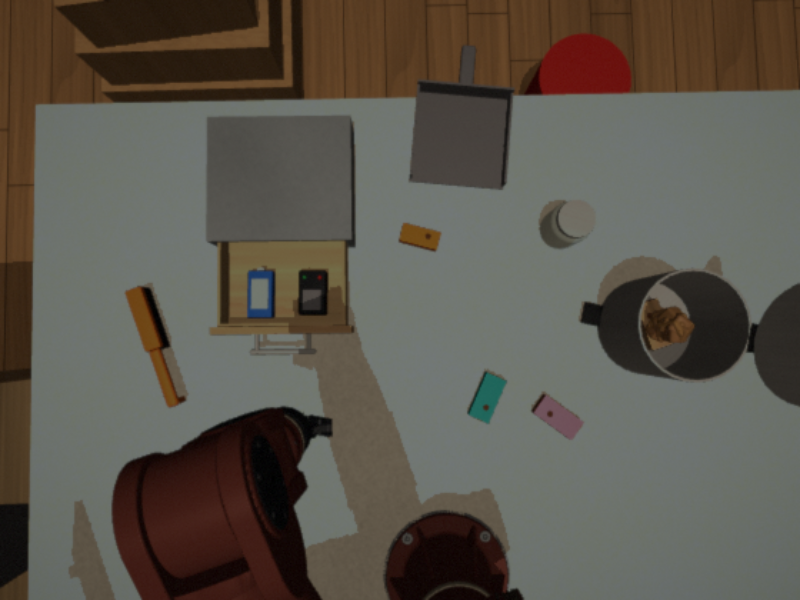

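The blue box (261,293) and charger (313,293) both lie flat in the tray. Now I push the drawer shut.

```bash
python3 - <<'E'
from h import *
y0=.313
robot.move_pose([.40,y0,.22],[180,0,-1.5]); robot.line_to([.40,y0,.118],.15)
hit=robot.line_to([.68,y0-.28*.026,.118],.06,guard=12)
o=robot.observe(); print(hit,o["tool_pos"],o["ft_force"],o["time"])
robot.pause(.5); o=robot.observe(); print(o["tool_pos"],o["ft_force"])
p=o["tool_pos"]
robot.line_to([p[0]-.08,p[1],.118],.1); robot.line_to([p[0]-.08,p[1],.3],.2); robot.move_pose([.36,.1,UP],[180,0,0])
im=robot.grab_frame("top"); cv2.imwrite("pics/t5b.png",cv2.resize(im,(800,600)))
E
```

```text
True [0.61165457 0.30723815 0.11689139] [-1.51358648  0.69650816  0.93299699] 76.375
[0.61090234 0.30754326 0.11689348] [ 0.73674171  0.54971619 -0.05505533]
```

View pics/t5b.png

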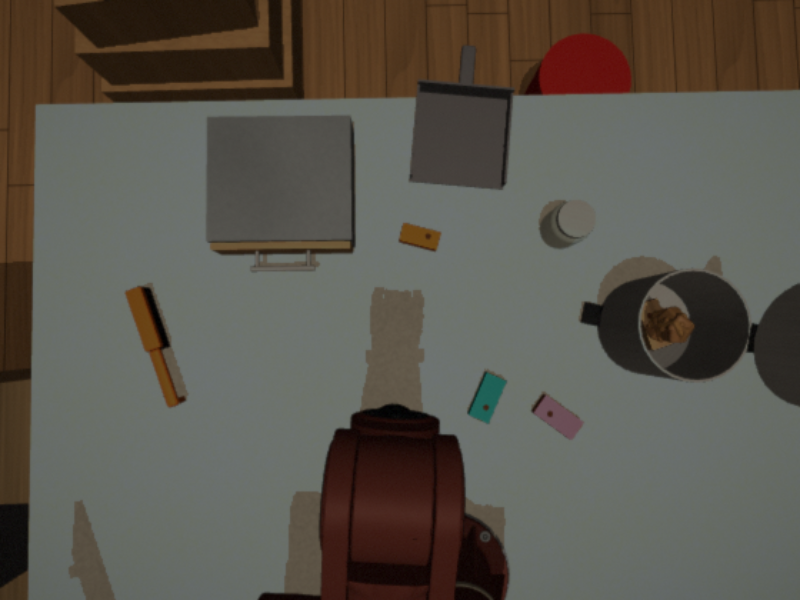

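The drawer front now sits against the cabinet (rows 241–250). I'll press once more to confirm it's against its stop.

```bash
python3 - <<'E'
from h import *
y=.3075
robot.move_pose([.54,y,.22],[180,0,-1.5]); robot.line_to([.54,y,.118],.15)
for g in(12,25):
    hit=robot.line_to([.66,y-.003,.118],.02,guard=g); o=robot.observe(); print(hit,o["tool_pos"],o["ft_force"])
p=o["tool_pos"]
robot.line_to([p[0]-.07,p[1],.118],.05); robot.line_to([p[0]-.07,p[1],.3],.2); robot.move_pose([.36,.1,UP],[180,0,0])
im=robot.grab_frame("top"); sc=robot.grab_frame("scene")
cv2.imwrite("pics/t6b.png",np.hstack([cv2.resize(im[70:200,135:260],(400,416)),cv2.resize(sc[230:420,170:420],(400,416))])); print(robot.observe()["time"])
E
```

```text
True [0.61150617 0.30562795 0.11725141] [ 0.80706444 -0.75989562 -0.45271102]
True [0.61198784 0.30558159 0.1160374 ] [-0.40935663 -0.09705922  0.87237993]
101.05
```

View pics/t6b.png

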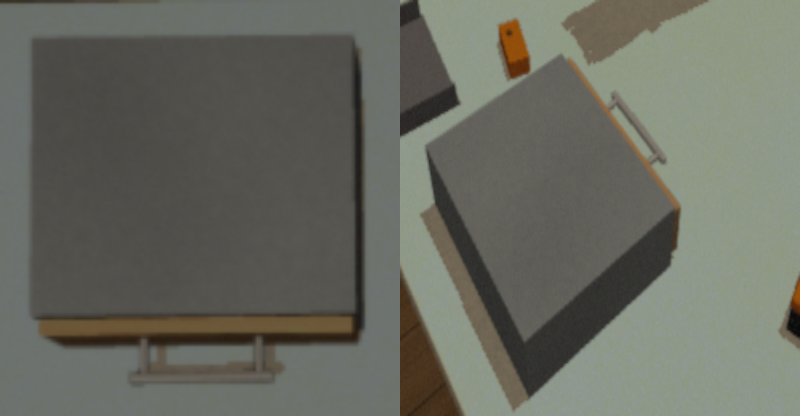

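The drawer front is flush with the cabinet in both views, and a harder push (25 N) stopped at the same point. Nothing else is left on the shelf to clear, so I'm handing in.

```bash
python3 -c "
from plant import robot
print(robot.job_done())"
```

```text
the job is handed in; nothing more can be done
None
```

Job handed in at about 101 s: the four scraps found (two offcuts, two paper lumps) are in the bin, the hinge box and charger are in the drawer, and the drawer is pushed shut against its stop.

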